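# Clear the engraver's plate

## Task

Clear the steel plate on the engraver's bench: first put the ring clamp (long bar) and the oilstone flat on the floors of the holder's pockets that fit them, then take the scraper from its rest, set it upright on the plate and wipe all four brass offcuts over the plate's edge into the catch tray, never touching the offcuts with the fingers. Finally stand the scraper back in its rest, and leave the loupe, brush and jar where they are.

Things in the scene. Friction and masses are not known exactly. Their poses are not given: they have to be found in the camera images.
- plate: Fixed sweeping station: a bare steel plate 200 (x) by 270 mm (y), surface 30 mm above the bench, on a dark wooden frame. Origin at bench level under the plate's centre. Wooden curbs 12 mm thick along both long sides, inner faces at x = +-100 mm, tops 8 mm above the steel. The -y end is open to the bench; at y = +135 mm the plate drops off into the catch tray.
- tray (a point): Centre of the floor of the catch tray at the plate's +y end. Inside 200 (x) by 115 mm (y; from 135 to 250 mm in the plate's frame), floor 5 mm above the bench, side walls 38 mm and end wall 50 mm above the bench. Axes as the plate's.
- holder: Tool holder, a light wooden block fixed to the bench, 162 (x) by 116 (y) by 22 mm high, with two rectangular pockets open at the top, 16 mm deep, both lying along its x. Origin centre of underside. It and the black scraper rest trade places from start to start.
- long_pocket (a point): Centre of the floor of the holder's long narrow pocket (146 mm along x, 38 mm along y, floor 6 mm above the bench, rim 16 mm above the floor). Axes as the holder's. For the ring clamp.
- wide_pocket (a point): Centre of the floor of the holder's short wide pocket (100 mm along x, 54 mm along y, floor 6 mm above the bench, rim 16 mm above the floor). Axes as the holder's. For the oilstone.
- rest: Scraper rest, a black plastic trough fixed to the bench: outside 210 (x) by 58 (y) mm, inside 198 by 46 mm, floor 6 mm above the bench, rim 16 mm above the bench. Origin centre of underside.
- scraper: Loose scraper, about 0.25 kg, standing in the rest: a bar 176 mm long (x), 26 mm thick (y), 36 mm high (steel shoe below, wood above) with an upright dark wooden grip on its middle, 64 mm long (x), 22 mm thick (y), from 35 to 81 mm above its underside. Origin centre of its underside, z up. Pinch the grip across its 22 mm.
- clamp: Ring clamp, a loose light-wood bar with a brass band, 130 (x) by 24 (y) by 26 mm high, about 0.09 kg, lying on the plate across its -y end. Origin centre of underside.
- stone: Oilstone, a loose plain grey stone block 84 (x) by 40 (y) by 24 mm high, about 0.19 kg, lying on the middle of the plate among the offcuts, its long axis along the plate's y. Origin centre of underside.
- strip_a: Brass offcut, loose on the plate: flat strip 60 by 18 by 6 mm. Origin centre of underside.
- strip_b: Brass offcut, loose on the plate: flat strip 46 by 22 by 6 mm. Origin centre of underside.
- disc: Brass offcut, loose on the plate: flat disc 38 mm across, 6 mm thick. Origin centre of underside.
- angle: Brass offcut, loose on the plate: flat L shape within 44 by 34 mm, limbs 16 mm wide, 6 mm thick. Origin centre of the underside of that outline.
- loupe: Bystander: folding loupe, black hexagonal barrel 32 mm high with a small metal cover plate, about 75 mm long, beyond the holder or rest. Origin under the barrel.
- brush: Bystander: hand brush lying on the bench beyond the holder or rest. Origin on its underside.
- jar: Bystander: glass jar with a metal cap, 60 mm across, 75 mm high, beyond the plate. Origin centre of underside.

How it is judged (in metres and radians):
On the way, in this order (a step that is already met when the one before it is completed fails the run):
1. the ring clamp lies in the long pocket and the oilstone in the wide pocket (x of clamp in the frame of long_pocket between -0.01 and 0.01 m and y of clamp in the frame of long_pocket between -0.01 and 0.01 m and z of clamp in the frame of long_pocket below 0.006 m and angle between each of clamp, stone's own z axis and vertical below 0.15 rad and x of stone in the frame of wide_pocket between -0.01 and 0.01 m and y of stone in the frame of wide_pocket between -0.01 and 0.01 m and z of stone in the frame of wide_pocket below 0.006 m), for 0.2 s.
2. the scraper is set upright on the plate, its underside less than 6 mm above the steel, with all four offcuts still on the plate (x of scraper in the frame of plate between -0.1 and 0.1 m and y of scraper in the frame of plate between -0.15 and 0.135 m and z of scraper in the frame of plate below 0.036 m and angle between scraper's own z axis and vertical below 0.2 rad and y of each of strip_a, strip_b, disc, angle in the frame of plate below 0.135 m and z of each of strip_a, strip_b, disc, angle in the frame of plate above 0.025 m), for 0.1 s.
3. all four offcuts are in the catch tray (y of strip_a in the frame of plate between 0.138 and 0.25 m and x of strip_a in the frame of plate between -0.1 and 0.1 m and z of each of strip_a, strip_b, disc, angle in the frame of plate below 0.036 m and y of strip_b in the frame of plate between 0.138 and 0.25 m and x of strip_b in the frame of plate between -0.1 and 0.1 m and y of disc in the frame of plate between 0.138 and 0.25 m and x of disc in the frame of plate between -0.1 and 0.1 m and y of angle in the frame of plate between 0.138 and 0.25 m and x of angle in the frame of plate between -0.1 and 0.1 m), for 0.2 s.
At the end, for the whole second after the job is handed in: Clamp in the long and stone in the wide pocket, flat on the floor, within 10 mm of its centre each way; all offcuts in the catch tray, origins 3 mm or more past the plate edge, under 36 mm high; scraper upright on the floor of its rest, within 16 mm along and 14 mm across; all still (all of step 1 and all of step 3 and x of scraper in the frame of rest between -0.016 and 0.016 m and y of scraper in the frame of rest between -0.014 and 0.014 m and z of scraper in the frame of rest below 0.012 m and angle between scraper's own z axis and vertical below 0.1 rad and linear speed of each of clamp, stone, scraper, strip_a, strip_b, disc, angle below 0.02 m/s); the robot touches nothing.
It fails at once if the fingers touch a brass offcut with more than 0.5 N (contact force between the fingers and strip_a above 0.5 N or contact force between the fingers and strip_b above 0.5 N or contact force between the fingers and disc above 0.5 N or contact force between the fingers and angle above 0.5 N).
It fails at once if the loupe, brush or jar is moved by more than 25 mm (distance of any of loupe, brush, jar from where it was at the start of the episode above 0.025 m).
It also fails if it takes over 72 s, if anything falls off the work surface, if the arm or the gripper's body presses on something with over 40 N, if the wrist force passes 120 N, or if a joint passes its speed limit or range.

## Robot

A 7-joint arm with a two-finger parallel gripper is mounted at the origin on the work surface. World frame = base frame: x ahead of the robot, y to its left, z up, the work surface at z = 0. Lengths are in mm, angles in rad, forces in N, time in s.
With the tool pointing down it reaches from about 400 to 875 mm from the base axis. Payload 4.4 kg.
Tool frame: the origin (TCP) lies at the very end of the fingers, on their centre line; the grasp point (between the pads) lies 19 mm behind it; z points along the fingers, y is the direction in which the jaws open and shut (so a half turn about z gives the same grasp; the last joint's range is limited). The gripper opens to 85 mm and grips with 20 to 120 N. Pads are 22 mm wide; open, the fingers measure 114 mm over their backs; the gripper's body (76 mm by 85 mm) begins 54 mm behind the grasp point. The pads swing forward as they close: fully open they stand 13 mm farther back than shut.
Start: joints at [1.178, 0.628, 0.038, 1.517, -0.027, 0.996, -0.02], TCP at [208.687, -615.603, 231.313] pointing down, gripper open.
Joint ranges: [-3.06, 3.06], [-0.37, 2.12], [-1.25, 1.32], [0.18, 2.47], [-1.1, 4.24], [0.23, 1.98], [-2.94, 2.94]. Speed limits (rad/s): [2.57, 2.57, 3.14, 3.14, 3.14, 3.14, 3.14].

## Interface

Orientations are given as [roll, pitch, yaw] about the fixed x, y, z axes, in that order (R = Rz(yaw) Ry(pitch) Rx(roll)).
In Python, from cell import ctrl gives the robot as it stands.
- The arm moves only by the shell command python3 -m crank 'ROWS' [OPENING]. ROWS is JSON, a list that holds one entry, the list of rows, each a list of 6 numbers: the shift along the tool's x, y, z in units of 30 mm (1.0 is 30 mm), then the turn, a rotation vector about the tool's x, y, z in units of 6 degrees (1.0 is 6 degrees). In form: [[[tx, ty, tz, rx, ry, rz], ...]]. A call has 1 to 12 rows; each row shifts and turns the pose as measured when the row begins, along the tool's axes as they then stand; what a row does not reach is not made up. A row lasts 1/12 s, in which the tool goes at most 41.7 mm and 7.16 degrees, less where a joint would pass 70% of its speed; a pose out of reach is approached as far as the arm can. A call is refused whole if a number of a shift passes 1 or a number of a turn 1, either way. A call with a gripper value outside its range is refused whole. OPENING is the gripper command: -1 is fully open, 1 is shut, values between are in proportion, set as the call begins (- or left out, the last holds). The fingers move at their own pace and stop on an object; the grip force is fixed at half the most. Time passes only in rows, so rows that do not move let the fingers close. It gives the time, the measured TCP pose, the force and the opening at its end, in the units of the state.
- ctrl.read_state(): the state, without advancing time (a new reading comes with each control period).
- ctrl.get_image(name): name is "side" or "top" or "wrist"; returns a dict with "color" (400x640x3 uint8, red, green, blue), "depth" (400x640 float32, mm along the optical axis (not along the pixel's ray), 0 where there is no reading), "camera_matrix" (3x3 intrinsics, pixels), "R" (3x3) and "t" (3): a world point X has camera coordinates R X + t. Camera axes: x right, y down, z forward; pixel columns grow to the right and rows downward; lengths in mm; the calibration is good to about 2 mm. The wrist camera is an equidistant fisheye: a pixel r from the principal point sees the ray r / f radians off the axis. A picture is of the moment at which its call begins.
- ctrl.finish_job(): hands the job in, once; it reports no verdict.
Trained networks look in a picture, given as the dict that the camera call returned (one of the last four; its "shot" number tells which), for a name from the list of things; names that differ only in an ending like _2 or _b are one class to them, and where a whole thing is asked for, a point or a joint stands for the part that bears it (a point fixed in the world has none). Each returns a list of dicts, best first, with "conf" (0 to 1); they miss things now and then, are a little off and sometimes report something else, mostly with a low value. They report only what shows in the picture. A call takes as long as a camera call.
- ctrl.search_frame(query, picture): "extent" ([centre column, centre row, width, height] in pixels, round what is visible of it).
The state is a dict: "clock": time; "qpos": joint angles; "qd": joint speeds; "tau": joint torques, N m; "eef_pos": TCP position; "tool_rot": TCP orientation; "force": force on the tool from outside, world axes, zero at the start; "torque": the same for the moment, N m; "width": finger opening in mm.
Only numpy, scipy, OpenCV 4.12 (cv2) and the standard library are available. Lean on these libraries where they do the work, as an engineer would, in place of code of your own. Each camera call takes 0.05 s, during which the arm holds its last target. There are 200 camera calls.

## Working session

There is one attempt and no reset: what is moved stays moved. The work goes in short steps, Python scripts to look and compute and a shell command to move; the robot and the scene stay as the last step left them, time stands still between calls to the robot, and variables do not carry over. Pictures are saved under pics/ and viewed, about 8 in all and at most 12, crops included, and the job is handed in when it is done.

```bash
ls; mkdir -p pics
python3 - <<'E'
from cell import ctrl
import cv2,numpy as np
print(ctrl.read_state())
for n in ["top","side"]:
    p=ctrl.get_image(n); cv2.imwrite(f"pics/{n}0.png",p["color"][:,:,::-1])
    np.savez(f"{n}0.npz",**{k:p[k] for k in["color","depth","camera_matrix","R","t"]})
    print(n,p["camera_matrix"],p["R"],p["t"])
    for q in "plate tray holder long_pocket wide_pocket rest scraper clamp stone strip_a disc angle loupe brush jar".split():
        print(q,[( [round(float(x)) for x in d["extent"]],round(d["conf"],2)) for d in ctrl.search_frame(q,p)][:3])
E
```

```text
pics
{'clock': 0.0, 'qpos': array([ 1.17815945,  0.62936067,  0.03844823,  1.5183927 , -0.02698658,
        0.99628204, -0.02001966]), 'qd': array([-4.74043542e-04,  2.06910155e-04,  6.54318721e-04, -9.25142732e-04,
        5.43806406e-04, -7.74583623e-04, -7.68924675e-05]), 'tau': array([-6.21977542e-04, -5.63397539e+01,  1.22613888e+00, -1.93443060e+01,
        1.11515075e-02,  1.06868026e-02,  2.79080047e-05]), 'eef_pos': array([ 208.49757703, -614.98284165,  230.37188195]), 'tool_rot': array([-3.13966858e+00,  4.16080537e-05,  3.26818921e-01]), 'force': array([ 0.31095074,  0.52549459, -0.53456708]), 'torque': array([0.01725271, 0.02741284, 0.00206455]), 'width': 85.48927728239681}
top [[365.92825788   0.         319.62682717]
 [  0.         365.92825788 202.24603862]
 [  0.           0.           1.        ]] [[ 0.03030634 -0.99953954 -0.00149157]
 [-0.97784187 -0.02933915 -0.20727879]
 [ 0.20713959  0.00774038 -0.97828078]] [-34.90836554 602.34747966 711.91843055]
plate [([230, 228, 200, 126], 0.82)]
tray [([226, 227, 200, 126], 0.58), ([270, 259, 26, 15], 0.45)]
holder [([377,
[... 920 characters left out ...]
[([300, 276, 188, 154], 0.93)]
tray [([298, 278, 191, 156], 0.93), ([403, 142, 19, 11], 0.54)]
holder [([402, 217, 75, 62], 0.66)]
long_pocket [([405, 217, 79, 66], 0.81), ([280, 249, 19, 16], 0.25)]
wide_pocket [([403, 216, 74, 58], 0.75)]
rest [([452, 187, 76, 53], 0.85)]
scraper [([452, 177, 58, 46], 0.92), ([404, 216, 74, 61], 0.23)]
clamp [([358, 235, 34, 44], 0.94)]
stone [([314, 254, 36, 34], 0.96)]
strip_a [([352, 264, 26, 14], 0.74), ([312, 290, 19, 18], 0.62)]
disc [([279, 248, 16, 12], 0.49), ([404, 144, 17, 12], 0.19)]
angle [([319, 228, 9, 18], 0.43)]
loupe [([403, 145, 21, 16], 0.81)]
brush [([366, 176, 63, 33], 0.87), ([320, 226, 9, 18], 0.21)]
jar [([319, 228, 11, 15], 0.52)]
```

```bash
cat > h.py <<'E'
import numpy as np,cv2
def K(p): return p["camera_matrix"],p["R"],p["t"]
def cloud(p):
    A,R,t=K(p); d=p["depth"]; v,u=np.mgrid[:d.shape[0],:d.shape[1]]
    c=np.stack([(u-A[0,2])/A[0,0]*d,(v-A[1,2])/A[1,1]*d,d],-1)
    return (c-t)@R   # world
def proj(p,X):
    A,R,t=K(p); c=R@np.asarray(X,float)+t; return (A@c)[:2]/c[2]
def ortho(p,z,x0,x1,y0,y1,s):
    # picture: up = +x, left = +y ; s px per mm
    A,R,t=K(p); W=int((y1-y0)*s);H=int((x1-x0)*s)
    src=np.float32([proj(p,[x1,y1,z]),proj(p,[x1,y0,z]),proj(p,[x0,y0,z]),proj(p,[x0,y1,z])])
    M=cv2.getPerspectiveTransform(src,np.float32([[0,0],[W,0],[W,H],[0,H]]))
    return cv2.warpPerspective(p["color"],M,(W,H),flags=cv2.INTER_CUBIC)
E
python3 - <<'E'
from h import *
p=dict(np.load("top0.npz")); w=cloud(p)
for n,c,r in [("jar",312,139),("plateC",230,228),("holderC",377,254),("scr",466,263),("clamp",305,238),("stone",254,226)]:
    print(n,w[r,c].round())
im=ortho(p,25,350,850,-480,520,.8)
for i in range(0,500,100): cv2.putText(im,str(850-i),(0,int(i*.8)+10),0,.35,(255,0,0))
for i in range(0,1000,100): cv2.putText(im,str(520-i),(int(i*.8),395),0,.35,(255,0,0));
cv2.imwrite("pics/o.png",im[:,:,::-1])
E
```

```text
jar [740.   4.  75.]
plateC [547. 177.  29.]
holderC [ 502. -147.    6.]
scr [ 485. -319.   64.]
clamp [527.  12.  53.]
stone [550. 121.  51.]
```

View pics/o.png

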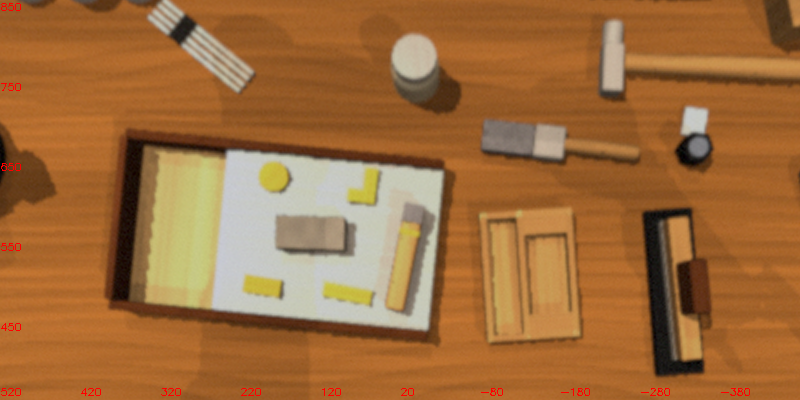

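```bash
cat >> h.py <<'E'
def rect(P,xr,yr,zr,big=True):
    m=((P[...,0]>xr[0])&(P[...,0]<xr[1])&(P[...,1]>yr[0])&(P[...,1]<yr[1])&(P[...,2]>zr[0])&(P[...,2]<zr[1])).astype(np.uint8)
    n,l,s,_=cv2.connectedComponentsWithStats(m)
    if n<2: return None
    k=1+s[1:,4].argmax(); q=P[l==k]
    (c,wh,a)=cv2.minAreaRect(q[:,:2].astype(np.float32))
    if wh[0]<wh[1]: wh=wh[::-1]; a+=90
    a=(a+90)%180-90
    return np.round(c,1),np.round(wh,1),"long axis deg",round(a,1),"z",np.median(q[:,2]).round(1),len(q)
E
python3 - <<'E'
from h import *
T=dict(np.load("top0.npz"));S=dict(np.load("side0.npz"))
for n,xr,yr,zr in [("clamp",(450,640),(-20,60),(47,62)),("stone",(510,600),(70,190),(47,62)),("holder",(420,610),(-220,-70),(18,28)),
  ("rest",(380,600),(-370,-275),(10,22)),("bar",(400,600),(-370,-260),(36,50)),("grip",(400,600),(-370,-260),(80,95)),
  ("plate",(450,660),(-30,260),(25,33)),("frame",(400,720),(-60,400),(34,44)),("trayfloor",(440,660),(250,380),(0,12)),
  ("pocketfloors",(420,610),(-220,-70),(2,10)),("strips",(460,650),(60,250),(34,40)),("restfloor+",(420,600),(-370,-275),(4,9))]:
    for c in(T,S): print(n,*(rect(cloud(c),xr,yr,zr)or["none"]))
E
```

```text
clamp [525.3  13.6] [129.2  25. ] long axis deg -11.3 z 55.4 716
clamp [524.8  15. ] [132.2  25.8] long axis deg -11.2 z 55.1 479
stone [555.1 127.8] [84.4 39.8] long axis deg 88.3 z 53.4 741
stone [554.3 128.9] [84.8 42.2] long axis deg 88.9 z 53.2 521
holder [ 507.1 -142.1] [162.  116.5] long axis deg 3.7 z 21.5 1712
holder [ 506.9 -140.4] [165.  121.1] long axis deg 3.4 z 21.3 1000
rest [ 486.4 -326.4] [210.3  59.5] long axis deg 4.3 z 15.4 592
rest [ 485.2 -324.2] [212.   64.1] long axis deg 5.7 z 14.9 507
bar [ 488.7 -329.2] [176.   27.4] long axis deg 5.9 z 41.4 778
bar [ 488.  -328.6] [176.8  31.4] long axis deg 5.2 z 41.4 402
grip [ 488.5 -329. ] [63.8 22. ] long axis deg 5.8 z 86.0 369
grip [ 487.4 -328.6] [62.9 26. ] long axis deg 7.0 z 85.8 161
plate [550.1 110.8] [270.5 200.7] long axis deg 84.5 z 29.4 8618
plate [552.8 111.5] [275.6 203.1] long axis deg 85.6 z 29.5 5311
frame [555.9 172.9] [394.6 224.2] long axis deg 84.4 z 37.3 2180
frame [451. 189.] [398.8  69.9] long axis deg 75.6 z 37.3 861
trayfloor [566.7 307.6] [195.9 109. ] long axis deg -5.2 z 4.3 4031
trayfloor [572.7 296.9] [181.3 108.5] long axis deg -6.1 z 4.5 2887
pocketfloors [ 505.1 -112. ] [146.2  36.8] long axis deg 3.7 z 5.5 1109
pocketfloors [ 509.4 -117.7] [141.3  31.4] long axis deg 4.5 z 5.7 438
strips [482.9  86.9] [56.1 17.9] long axis deg 78.7 z 35.6 200
strips [491.6 191.2] [46.5 23.8] long axis deg 79.6 z 36.0 133
restfloor+ [ 503.9 -327.3] [163.5  43.4] long axis deg 4.3 z 6.1 364
restfloor+ [ 460.7 -318.7] [80.4 10.3] long axis deg 8.7 z 6.3 66
```

```bash
cat > go.py <<'E'
import sys,numpy as np
from cell import ctrl
from scipy.spatial.transform import Rotation as R
# usage: go.py x y z yawdeg -> shift in tool axes (units 30mm) in present and in target orientation, turn (units 6deg)
s=ctrl.read_state(); T=np.array(list(map(float,sys.argv[1:4]))); yaw=np.radians(float(sys.argv[4]))
A=R.from_euler("xyz",s["tool_rot"]); B=R.from_euler("xyz",[np.pi,0,yaw]); d=T-s["eef_pos"]
print("t",round(s["clock"],2),"pos",s["eef_pos"].round(1),"yaw",np.degrees(s["tool_rot"][2]).round(2),"w",round(s["width"],1),"F",s["force"].round(1),"q7",s["qpos"][6].round(2))
print("now",(A.inv().apply(d)/30).round(3),"target-frame",(B.inv().apply(d)/30).round(3),"turn",(np.degrees((A.inv()*B).as_rotvec())/6).round(3))
E
python3 - <<'E'
from h import *
T=dict(np.load("top0.npz"))
P=cloud(T)
print(rect(P,(440,580),(-200,-135),(2,10)))
im=P[...,2]
for n,xr,yr in [("disc",(600,660),(150,210)),("angle",(580,670),(40,90)),("sa",(460,510),(40,130)),("sb",(470,520),(160,230))]: print(n,rect(P,xr,yr,(33.3,38.5)))
E
python3 -m crank '[[[0.5,-1,0,0,0,1],[0.5,-1,0,0,0,1],[0.5,-1,0,0,0,1],[0.5,-1,0,0,0,1],[0.5,-1,0,0,0,1],[0.3,-1,0,0,0,0],[0.3,-1,0,0,0,0],[0.3,-1,0,0,0,0],[0.3,-1,0,0,0,0],[0.3,-1,0,0,0,0],[0.3,-1,0,0,0,0],[0.3,-1,0,0,0,0]]]' -0.1
python3 go.py 525.1 14 80 -11.3
```

```text
(array([ 508.8, -166.2]), array([99.9, 52.2]), 'long axis deg', 3.4, 'z', np.float64(5.6), 1074)
disc (array([626.7, 175.9]), array([36.6, 35.3]), 'long axis deg', 31.0, 'z', np.float64(35.2), 197)
angle (array([615.9,  67. ]), array([45.7, 35.6]), 'long axis deg', -7.7, 'z', np.float64(35.4), 195)
sa (array([482.5,  85. ]), array([60.1, 17.9]), 'long axis deg', 78.7, 'z', np.float64(35.5), 232)
sb (array([491.9, 190.4]), array([46.1, 21.8]), 'long axis deg', 80.7, 'z', np.float64(35.4), 202)
clock: 2.6
eef_pos: [376.2, -264.0, 229.6]
tool_rot: [3.133, -0.003, -0.241]
force: [0.6, -1.1, 1.0]
width: 47.2
t 2.6 pos [ 376.2 -264.   229.6] yaw -13.78 w 47.2 F [ 0.6 -1.1  1. ] q7 -1.17
now [  2.595 -10.224   4.909] target-frame [  3.051 -10.058   4.988] turn [ 0.083 -0.031 -0.414]
```

```bash
python3 -m crank '[[[0.3,-1,0.3,0,0,-0.2],[0.3,-1,0.3,0,0,-0.2],[0.3,-1,0.3,0,0,0],[0.3,-1,0.4,0,0,0],[0.3,-1,0.4,0,0,0],[0.3,-1,0.5,0,0,0],[0.3,-1,0.5,0,0,0],[0.3,-1,0.5,0,0,0],[0.3,-1,0.5,0,0,0],[0.3,-0.9,0.5,0,0,0],[0,0,0,0,0,0]]]' -0.1
python3 go.py 525.1 14 44 -11.3
```

```text
clock: 3.52
eef_pos: [539.5, 28.6, 100.3]
tool_rot: [3.136, -0.02, -0.187]
force: [-0.1, 0.9, 0.4]
width: 47.3
t 3.52 pos [539.5  28.6 100.3] yaw -10.72 w 47.3 F [-0.1  0.9  0.4] q7 -1.73
now [-0.418  0.558  1.87 ] target-frame [-0.374  0.572  1.875] turn [ 0.049 -0.194  0.095]
```

```bash
python3 -m crank '[[[-0.4,0.57,0.2,0,-0.2,0.1],[0,0,0.5,0,0,0],[0,0,0.5,0,0,0],[0,0,0,0,0,0]]]' -0.1
python3 go.py 525.1 14 44 -11.3
python3 - <<'E'
from cell import ctrl
import cv2
p=ctrl.get_image("wrist"); cv2.imwrite("pics/w1.png",p["color"][:,:,::-1])
E
```

```text
clock: 3.85
eef_pos: [526.1, 17.2, 62.7]
tool_rot: [3.138, -0.0, -0.19]
force: [-0.3, -0.6, 0.4]
width: 46.8
t 3.85 pos [526.1  17.2  62.7] yaw -10.89 w 46.8 F [-0.3 -0.6  0.4] q7 -1.7
now [-0.012  0.108  0.623] target-frame [-0.011  0.111  0.622] turn [ 0.035 -0.004  0.068]
```

View pics/w1.png

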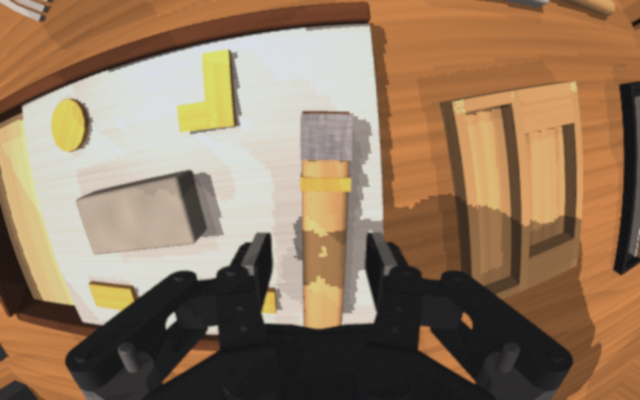

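```bash
python3 -m crank '[[[0,0.1,0.3,0,0,0],[0,0,0.3,0,0,0],[0,0,0,0,0,0]]]' -0.1
python3 -m crank '[[[0,0,0,0,0,0],[0,0,0,0,0,0],[0,0,0,0,0,0],[0,0,0,0,0,0],[0,0,0,0,0,0],[0,0,0,0,0,0]]]' 1
python3 go.py 505.1 -110 130 3.6
```

```text
clock: 4.15
eef_pos: [528.2, 13.6, 46.6]
tool_rot: [3.139, -0.006, -0.191]
force: [-0.0, -0.2, -0.1]
width: 46.8
clock: 4.65
eef_pos: [529.0, 13.2, 47.8]
tool_rot: [3.14, -0.008, -0.191]
force: [0.3, 0.6, -0.3]
width: 22.3
t 4.65 pos [529.   13.2  47.8] yaw -10.96 w 22.3 F [ 0.3  0.6 -0.3] q7 -1.69
now [ 0.021  4.189 -2.732] target-frame [-1.053  4.049 -2.739] turn [ 0.026 -0.076 -2.426]
```

```bash
python3 -m crank '[[[0,0,-0.5,0,0,0],[0,0,-0.6,0,0,0],[0,0.6,-0.2,0,0,-0.6],[-0.2,0.8,0,0,0,-0.6],[-0.2,0.8,0,0,0,-0.6],[-0.2,0.8,0,0,0,-0.6],[-0.2,0.8,0,0,0,0],[0,0.2,0,0,0,0],[0,0,0,0,0,0]]]' 1
python3 go.py 509 -108.5 45 3.6
```

```text
clock: 5.4
eef_pos: [499.2, -106.9, 88.8]
tool_rot: [3.138, -0.009, 0.08]
force: [-0.2, 0.9, -1.4]
width: 21.7
t 5.4 pos [ 499.2 -106.9   88.8] yaw 4.57 w 21.7 F [-0.2  0.9 -1.4] q7 -1.33
now [0.307 0.074 1.464] target-frame [0.322 0.073 1.461] turn [ 0.032 -0.089  0.162]
```

```bash
python3 -m crank '[[[0.3,0.07,0.2,0,-0.1,0.16],[0,0,0.4,0,0,0],[0,0,0.3,0,0,0],[0,0,0,0,0,0]]]' 1
python3 go.py 509 -109.5 25 3.6
python3 - <<'E'
from h import *
from cell import ctrl
p=ctrl.get_image("wrist"); cv2.imwrite("pics/w2.png",p["color"][:,:,::-1])
E
```

```text
clock: 5.73
eef_pos: [510.0, -105.9, 61.5]
tool_rot: [3.139, -0.001, 0.062]
force: [0.6, 1.4, -1.2]
width: 22.0
t 5.73 pos [ 510.  -105.9   61.5] yaw 3.55 w 22.0 F [ 0.6  1.4 -1.2] q7 -1.34
now [-0.043  0.116  1.217] target-frame [-0.042  0.119  1.216] turn [ 0.022 -0.007 -0.009]
```

View pics/w2.png

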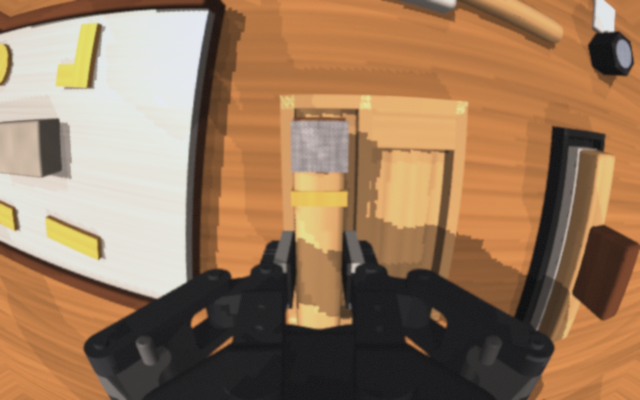

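```bash
python3 -m crank '[[[0,0.12,0.3,0,0,0],[0,0,0.4,0,0,0],[0,0,0.3,0,0,0],[0,0,0.2,0,0,0],[0,0,0,0,0,0]]]' 1
python3 go.py 509 -109.5 24.5 3.6
```

```text
clock: 6.2
eef_pos: [511.1, -107.3, 24.2]
tool_rot: [3.14, -0.002, 0.066]
force: [0.3, 1.2, -0.3]
width: 22.3
t 6.2 pos [ 511.1 -107.3   24.2] yaw 3.79 w 22.3 F [ 0.3  1.2 -0.3] q7 -1.34
now [-0.075  0.068 -0.011] target-frame [-0.075  0.069 -0.011] turn [ 0.015 -0.022  0.032]
```

Bar is 4 mm toward +y from the pocket centre, inside clearance; release and check.

```bash
python3 -m crank '[[[-0.06,0.07,0,0,0,0],[0,0,0,0,0,0]]]' 1
python3 -m crank '[[[0,0,0,0,0,0],[0,0,0,0,0,0],[0,0,-0.1,0,0,0],[0,0,-0.5,0,0,0],[0,0,-1,0,0,0],[0,-0.5,-1,0,0,-1],[0,-0.8,-1,0,0,-1],[0,-0.9,0,0,0,-1]]]' -0.1
python3 - <<'E'
from h import *
from cell import ctrl
for c in("top","side"):
    P=cloud(ctrl.get_image(c)); print(rect(P,(420,610),(-135,-85),(27,36)),rect(P,(490,620),(70,190),(47,62)))
E
python3 go.py 555 128 80 88.5
```

```text
clock: 6.37
eef_pos: [509.0, -109.5, 23.8]
tool_rot: [3.14, -0.001, 0.067]
force: [0.3, -0.3, -1.6]
width: 21.7
clock: 7.03
eef_pos: [498.3, -50.5, 138.0]
tool_rot: [3.134, -0.003, 0.379]
force: [0.3, -0.4, -0.2]
width: 47.1
None (array([555. , 127.9]), array([84.4, 40.3]), 'long axis deg', 88.2, 'z', np.float64(53.3), 750)
(array([ 489.9, -109.6]), array([97.3, 27.8]), 'long axis deg', 3.0, 'z', np.float64(31.2), 269) (array([554.6, 128.2]), array([85.7, 41.9]), 'long axis deg', 88.7, 'z', np.float64(53.0), 523)
t 7.13 pos [494.4 -45.2 134.9] yaw 22.07 w 46.8 F [0.5 0.7 0.3] q7 -1.22
now [ 4.046 -4.594  1.814] target-frame [5.825 1.867 1.831] turn [-7.0000e-03  3.1000e-02 -1.1071e+01]
```

```bash
python3 -m crank '[[[0.37,-0.41,0,0,0,-1],[0.4,-0.37,0,0,0,-1],[0.44,-0.33,0,0,0,-1],[0.47,-0.29,0,0,0,-1],[0.5,-0.24,0.1,0,0,-1],[0.52,-0.19,0.2,0,0,-1],[0.54,-0.13,0.2,0,0,-1],[0.55,-0.07,0.2,0,0,-1],[0.55,0,0.2,0,0,-1],[0.54,0.05,0.3,0,0,-1],[0.5,0.1,0.3,0,0,-1],[0,0,0,0,0,0]]]' -0.3
python3 go.py 555 128 70 88.4
```

```text
clock: 8.13
eef_pos: [553.9, 126.9, 90.1]
tool_rot: [3.139, 0.007, 1.576]
force: [-0.8, 1.6, 0.8]
width: 55.4
t 8.13 pos [553.9 126.9  90.1] yaw 90.3 w 55.4 F [-0.8  1.6  0.8] q7 -0.66
now [0.04  0.034 0.67 ] target-frame [0.036 0.034 0.67 ] turn [0.028 0.069 0.317]
```

```bash
python3 -m crank '[[[0.04,0.03,0.3,0,0,0.32],[0,0,0.4,0,0,0],[0,0,0.4,0,0,0],[0,0,0.3,0,0,0],[0,0,0,0,0,0]]]' -0.3
python3 go.py 555 128 45 88.4
```

```text
clock: 8.55
eef_pos: [554.8, 122.6, 46.0]
tool_rot: [3.139, 0.012, 1.529]
force: [0.2, -0.5, 0.7]
width: 55.1
t 8.55 pos [554.8 122.6  46. ] yaw 87.58 w 55.1 F [ 0.2 -0.5  0.7] q7 -0.72
now [ 0.181 -0.001  0.031] target-frame [0.181 0.001 0.033] turn [ 0.023  0.11  -0.137]
```

```bash
python3 -m crank '[[[0.18,0,0.06,0,0.1,-0.1],[0,0,0,0,0,0]]]' -0.3
python3 -m crank '[[[0,0,0.05,0,0,0],[0,0,0,0,0,0],[0,0,0,0,0,0],[0,0,0,0,0,0],[0,0,0,0,0,0]]]' 1
python3 go.py 508.7 -167 130 3.6
```

```text
clock: 8.72
eef_pos: [554.6, 126.6, 43.7]
tool_rot: [3.14, 0.002, 1.537]
force: [0.1, -0.2, 0.6]
width: 55.5
clock: 9.13
eef_pos: [555.4, 126.2, 43.7]
tool_rot: [3.138, 0.001, 1.536]
force: [0.3, -0.5, -1.7]
width: 38.4
t 9.13 pos [555.4 126.2  43.7] yaw 88.01 w 38.4 F [ 0.3 -0.5 -1.7] q7 -0.71
now [-9.826 -1.208 -2.866] target-frame [-2.169  9.656 -2.875] turn [ 3.6000e-02 -1.3000e-02  1.4068e+01]
```

```bash
python3 -m crank '[[[0,0,-0.4,0,0,0],[0,0,-0.8,0,0,0],[0,0,-0.9,0,0,0.3],[-0.79,-0.1,-0.3,0,0,1],[-0.8,-0.01,0,0,0,1],[-0.8,0.07,0,0,0,1],[-0.79,0.15,0,0,0,1],[-0.77,0.23,0,0,0,1],[-0.74,0.31,0,0,0,1],[-0.7,0.38,0,0,0,1],[-0.66,0.46,0,0,0,1],[-0.6,0.53,0,0,0,1]]]' 1
python3 go.py 507 -167 100 3.6
```

```text
clock: 10.13
eef_pos: [512.1, -83.4, 128.0]
tool_rot: [-3.141, -0.015, 0.533]
force: [0.1, 0.2, -1.6]
width: 38.4
t 10.13 pos [512.1 -83.4 128. ] yaw 30.53 w 38.4 F [ 0.1  0.2 -1.6] q7 -1.04
now [-1.574  2.314  0.908] target-frame [-0.343  2.769  0.932] turn [-0.038 -0.138  4.489]
```

```bash
python3 -m crank '[[[-0.4,0.4,0,0,0,1],[-0.3,0.5,0.2,0,-0.1,1],[-0.2,0.5,0.3,0,0,1],[-0.15,0.55,0.3,0,0,1],[-0.1,0.4,0.3,0,0,0.1],[0,0,0.3,0,0,0],[0,0,0,0,0,0]]]' 1
python3 go.py 507 -167 45 3.6
```

```text
clock: 10.72
eef_pos: [500.6, -171.8, 89.7]
tool_rot: [-3.14, -0.009, 0.075]
force: [-0.9, -0.0, -1.7]
width: 38.3
t 10.72 pos [ 500.6 -171.8   89.7] yaw 4.29 w 38.3 F [-0.9 -0.  -1.7] q7 -1.22
now [ 0.212 -0.14   1.493] target-frame [ 0.223 -0.146  1.49 ] turn [-0.02  -0.083  0.115]
```

```bash
python3 -m crank '[[[0.21,-0.15,0.2,0,-0.1,0.11],[0,0,0.4,0,0,0],[0,0,0.4,0,0,0],[0,0,0,0,0,0]]]' 1
python3 go.py 507 -166.5 22.5 3.6
python3 - <<'E'
from h import *
from cell import ctrl
p=ctrl.get_image("wrist"); cv2.imwrite("pics/w3.png",p["color"][:,:,::-1])
E
```

```text
clock: 11.05
eef_pos: [510.0, -160.2, 59.0]
tool_rot: [-3.135, 0.0, 0.073]
force: [-0.7, 0.2, -1.9]
width: 38.3
t 11.05 pos [ 510.  -160.2   59. ] yaw 4.17 w 38.3 F [-0.7  0.2 -1.9] q7 -1.24
now [-0.115  0.21   1.216] target-frame [-0.113  0.203  1.217] turn [-0.063  0.001  0.095]
```

View pics/w3.png

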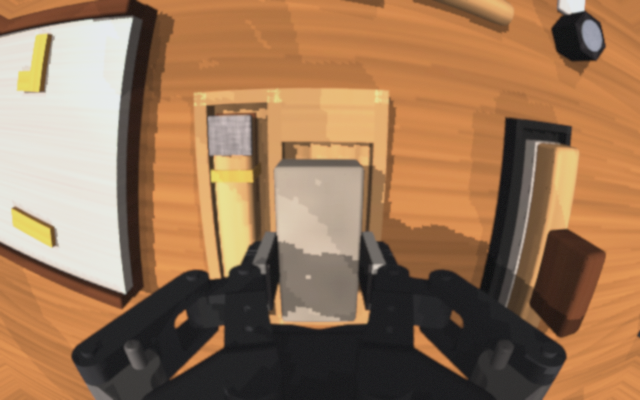

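```bash
python3 -m crank '[[[-0.11,0.21,0.2,0,0,0.1],[0,0,0.3,0,0,0],[0,0,0,0,0,0]]]' 1
python3 go.py 507 -166.5 23 3.6
```

```text
clock: 11.35
eef_pos: [509.7, -164.5, 45.0]
tool_rot: [-3.134, -0.003, 0.067]
force: [-0.6, 0.1, -2.2]
width: 38.5
t 11.35 pos [ 509.7 -164.5   45. ] yaw 3.81 w 38.5 F [-0.6  0.1 -2.2] q7 -1.24
now [-0.095  0.066  0.732] target-frame [-0.093  0.062  0.732] turn [-0.068 -0.033  0.036]
```

```bash
python3 -m crank '[[[-0.1,0.07,0.25,-0.05,0,0],[0,0,0.3,0,0,0],[0,0,0.15,0,0,0],[0,0,0,0,0,0]]]' 1
python3 go.py 507 -166.5 23 3.6
```

```text
clock: 11.68
eef_pos: [506.7, -167.3, 22.2]
tool_rot: [-3.141, -0.004, 0.066]
force: [0.6, 0.6, -2.2]
width: 38.2
t 11.68 pos [ 506.7 -167.3   22.2] yaw 3.78 w 38.2 F [ 0.6  0.6 -2.2] q7 -1.24
now [ 0.011 -0.026 -0.028] target-frame [ 0.01  -0.026 -0.028] turn [-0.009 -0.038  0.03 ]
```

```bash
python3 -m crank '[[[0,0,0,0,0,0],[0,0,-0.1,0,0,0],[0,0,-0.2,0,0,0],[0,0,-0.6,0,0,0],[0,0,-1,0,0,0],[0,0.2,-1,0,0,0],[0,0.8,-1,0,0,0],[0,0.9,-0.3,0,0,0],[0,0.9,0,0,0,0],[0,0.9,0,0,0,0],[0,0.9,0,0,0,-0.3]]]' -0.22
python3 - <<'E'
from h import *
from cell import ctrl
for c in("top","side"):
    P=cloud(ctrl.get_image(c)); print(c,rect(P,(420,610),(-135,-90),(27,36)),rect(P,(440,620),(-195,-138),(26,36)),rect(P,(400,600),(-370,-260),(80,95)))
E
python3 go.py 488.2 -329 90 5.8
```

```text
clock: 12.6
eef_pos: [520.1, -302.2, 163.4]
tool_rot: [3.141, -0.013, 0.112]
force: [0.7, 0.3, -0.4]
width: 52.2
top (array([ 506.7, -109.3]), array([128.4,  24.8]), 'long axis deg', 3.1, 'z', np.float64(31.6), 670) (array([ 506.8, -167.2]), array([83.9, 40.3]), 'long axis deg', 3.6, 'z', np.float64(29.5), 730) (array([ 486. , -329.4]), array([59. , 22.7]), 'long axis deg', 7.5, 'z', np.float64(86.2), 339)
side (array([ 505.4, -107.4]), array([130.5,  28.8]), 'long axis deg', 3.0, 'z', np.float64(31.1), 376) (array([ 505.9, -167.6]), array([86.4, 47.4]), 'long axis deg', 2.6, 'z', np.float64(29.5), 363) (array([ 487.6, -327.3]), array([64.8, 27.9]), 'long axis deg', 8.2, 'z', np.float64(85.4), 172)
t 12.7 pos [ 519.1 -307.8  163.1] yaw 6.02 w 52.2 F [-0.6 -0.1  0.5] q7 -1.0
now [-1.128  0.584  2.426] target-frame [-1.095  0.599  2.437] turn [ 0.045 -0.121  0.037]
```

```bash
python3 -m crank '[[[-0.55,0.3,0.5,0,-0.1,0],[-0.55,0.3,0.6,0,0,0],[0,0,0.5,0,0,0],[0,0,0,0,0,0]]]' -0.1
python3 go.py 488.2 -329 51 5.8
```

```text
clock: 13.03
eef_pos: [489.6, -331.3, 118.4]
tool_rot: [3.133, -0.009, 0.103]
force: [0.0, -0.3, 0.1]
width: 46.6
t 13.03 pos [ 489.6 -331.3  118.4] yaw 5.9 w 46.6 F [ 0.  -0.3  0.1] q7 -0.95
now [-0.061 -0.1    2.247] target-frame [-0.04  -0.08   2.248] turn [ 0.085 -0.09   0.016]
```

```bash
python3 -m crank '[[[-0.04,-0.08,0.4,0.08,-0.09,0],[0,0,0.6,0,0,0],[0,0,0.6,0,0,0],[0,0,0.5,0,0,0],[0,0,0,0,0,0],[0,0,0,0,0,0]]]' -0.1
python3 go.py 488.2 -329 51 5.8
```

```text
clock: 13.53
eef_pos: [493.0, -326.2, 57.1]
tool_rot: [3.141, -0.005, 0.107]
force: [0.0, 0.0, 0.6]
width: 46.8
t 13.53 pos [ 493.  -326.2   57.1] yaw 6.11 w 46.8 F [0.  0.  0.6] q7 -0.96
now [-0.17   0.077  0.201] target-frame [-0.169  0.078  0.202] turn [ 0.01  -0.048  0.052]
```

```bash
python3 -m crank '[[[-0.17,0.08,0.2,0,-0.05,0.05],[0,0,0,0,0,0],[0,0,0,0,0,0]]]' -0.1
python3 -m crank '[[[0,0,0,0,0,0],[0,0,0,0,0,0],[0,0,0,0,0,0],[0,0,0,0,0,0],[0,0,0,0,0,0],[0,0,0,0,0,0]]]' 1
python3 go.py 541 12 140 -5.5
```

```text
clock: 13.78
eef_pos: [489.9, -328.8, 52.9]
tool_rot: [3.139, -0.002, 0.103]
force: [-0.1, -0.1, 0.3]
width: 47.0
clock: 14.28
eef_pos: [490.2, -329.4, 54.6]
tool_rot: [3.138, -0.004, 0.102]
force: [0.0, 0.7, -2.1]
width: 21.4
t 14.28 pos [ 490.2 -329.4   54.6] yaw 5.85 w 21.4 F [ 0.   0.7 -2.1] q7 -0.96
now [  2.854 -11.138  -2.878] target-frame [  0.594 -11.49   -2.848] turn [ 0.032 -0.039  1.892]
```

```bash
python3 -m crank '[[[0,0,-0.4,0,0,0],[0,0,-0.8,0,0,0],[0,0,-1,0,0,0],[0.2,-0.8,-0.5,0,0,0.5],[0.2,-0.9,-0.2,0,0,0.5],[0.1,-0.9,0,0,0,0.5],[0.1,-0.9,0,0,0,0.4],[0.05,-0.9,0,0,0,0],[0.05,-0.9,0,0,0,0],[0.05,-0.9,0,0,0,0],[0.05,-0.9,0,0,0,0],[0,-0.9,0,0,0,0]]]' 1
python3 go.py 541 8.5 110 -5.5
```

```text
clock: 15.28
eef_pos: [527.2, -89.8, 153.0]
tool_rot: [3.135, -0.01, -0.124]
force: [0.2, 0.8, -2.4]
width: 20.9
t 15.28 pos [527.2 -89.8 153. ] yaw -7.08 w 20.9 F [ 0.2  0.8 -2.4] q7 -1.52
now [ 0.04  -3.318  1.413] target-frame [ 0.145 -3.306  1.433] turn [ 0.06  -0.095 -0.264]
```

```bash
python3 -m crank '[[[0.05,-0.8,0,0,-0.1,-0.26],[0.05,-0.8,0.2,0,0,0],[0,-0.7,0.4,0,0,0],[0,-0.4,0.4,0,0,0],[0,0,0.3,0,0,0],[0,0,0,0,0,0]]]' 1
python3 go.py 541 8.5 79.8 -5.5
python3 - <<'E'
from h import *
from cell import ctrl
p=ctrl.get_image("top");P=cloud(p)
z=ctrl.read_state()["eef_pos"][2]-48.6
print("bar",rect(P,(420,640),(-60,60),(z+28,z+42)))
s=ctrl.get_image("side");print("bar",rect(cloud(s),(420,640),(-60,60),(z+28,z+42)))
cv2.imwrite("pics/s4.png",s["color"][80:380,150:550,::-1].repeat(2,0).repeat(2,1))
E
```

```text
clock: 15.78
eef_pos: [540.7, 4.7, 117.8]
tool_rot: [-3.141, -0.005, -0.082]
force: [-1.0, -0.1, -2.1]
width: 20.8
t 15.78 pos [540.7   4.7 117.8] yaw -4.69 w 20.8 F [-1.  -0.1 -2.1] q7 -1.65
now [-0.005 -0.127  1.266] target-frame [-1.000e-03 -1.280e-01  1.266e+00] turn [-0.006 -0.048  0.135]
bar None
bar (array([537.7,   6.1]), array([176.3,  28.6]), 'long axis deg', -4.1, 'z', np.float64(105.0), 417)
```

View pics/s4.png

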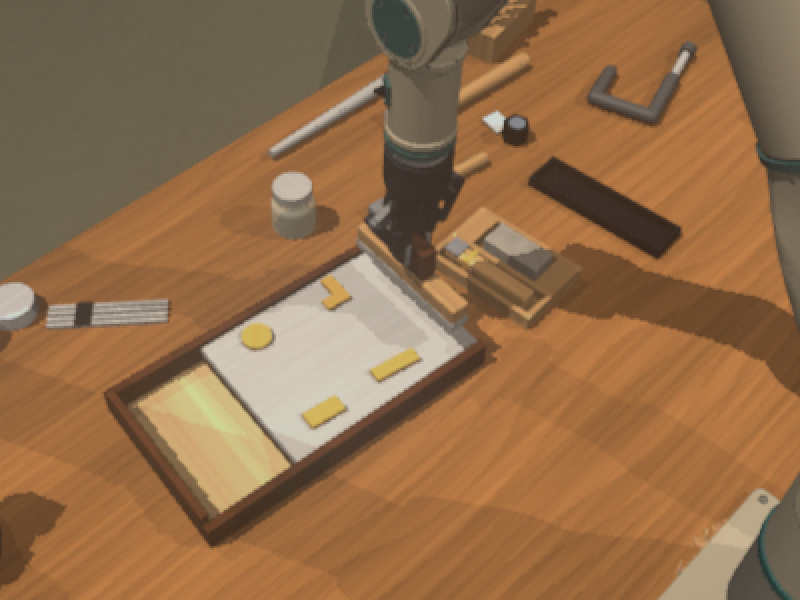

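```bash
python3 -m crank '[[[0.07,-0.1,0.3,0,-0.05,0.13],[0,0,0.4,0,0,0],[0,0,0.3,0,0,0],[0,0,0.15,0,0,0],[0,0,0,0,0,0]]]' 1
python3 go.py 543 10 79.5 -5.5
```

```text
clock: 16.3
eef_pos: [546.6, -0.1, 84.7]
tool_rot: [3.14, -0.007, -0.11]
force: [0.2, -0.3, -1.2]
width: 21.3
t 16.3 pos [ 5.466e+02 -1.000e-01  8.470e+01] yaw -6.29 w 21.3 F [ 0.2 -0.3 -1.2] q7 -1.66
now [-0.157 -0.323  0.172] target-frame [-0.151 -0.325  0.173] turn [ 0.015 -0.064 -0.132]
```

```bash
python3 -m crank '[[[-0.15,-0.2,0.1,0,-0.06,-0.13],[0,0,0.06,0,0,0],[0,0,0,0,0,0]]]' 1
python3 go.py 543 10 79.5 -5.5
```

```text
clock: 16.55
eef_pos: [542.7, 5.5, 79.6]
tool_rot: [3.139, 0.0, -0.097]
force: [1.0, -0.6, -3.1]
width: 21.4
t 16.55 pos [542.7   5.5  79.6] yaw -5.58 w 21.4 F [ 1.  -0.6 -3.1] q7 -1.66
now [-0.005 -0.151  0.003] target-frame [-0.004 -0.151  0.003] turn [ 0.02   0.001 -0.014]
```

```bash
python3 -m crank '[[[0,0,0,0,0,0],[0,-0.3,0,0,0,0],[0,-0.3,0,0,0,0],[0,-0.3,0,0,0,0],[0,-0.3,0,0,0,0],[0,-0.3,0,0,0,0],[0,0,0,0,0,0]]]' 1
python3 go.py 561.5 200 79.5 -5.5
```

```text
clock: 17.13
eef_pos: [548.3, 56.8, 80.6]
tool_rot: [3.141, -0.002, -0.096]
force: [-0.9, 0.8, -1.9]
width: 21.6
t 17.13 pos [548.3  56.8  80.6] yaw -5.48 w 21.6 F [-0.9  0.8 -1.9] q7 -1.73
now [-0.019 -4.793  0.036] target-frame [-0.021 -4.793  0.038] turn [ 0.004 -0.021  0.004]
```

```bash
python3 -m crank '[[[0,-0.3,0.04,0,0,0],[0,-0.3,0,0,0,0],[0,-0.3,0,0,0,0],[0,-0.3,0,0,0,0],[0,-0.3,0,0,0,0],[0,-0.3,0,0,0,0],[0,-0.3,0,0,0,0],[0,0,0,0,0,0]]]' 1
python3 go.py 561.5 200 79.5 -5.5
```

```text
clock: 17.8
eef_pos: [554.6, 125.6, 79.2]
tool_rot: [3.139, -0.002, -0.095]
force: [-0.1, 1.3, -3.1]
width: 21.2
t 17.8 pos [554.6 125.6  79.2] yaw -5.43 w 21.2 F [-0.1  1.3 -3.1] q7 -1.84
now [-0.005 -2.492 -0.015] target-frame [-0.008 -2.492 -0.008] turn [ 0.024 -0.017  0.011]
```

```bash
python3 -m crank '[[[0,-0.3,0,0,0,0],[0,-0.3,0,0,0,0],[0,-0.3,0,0,0,0],[0,-0.3,0,0,0,0],[0,-0.3,0,0,0,0],[0,-0.3,0,0,0,0],[0,-0.3,0,0,0,0],[0,0,0,0,0,0]]]' 1
python3 go.py 564 245 79.5 -5.5
python3 - <<'E'
from h import *
from cell import ctrl
s=ctrl.get_image("side")
cv2.imwrite("pics/s5.png",s["color"][180:380,180:440,::-1].repeat(3,0).repeat(3,1))
E
```

```text
clock: 18.47
eef_pos: [560.4, 193.9, 78.7]
tool_rot: [3.137, -0.0, -0.096]
force: [-0.0, 0.9, -2.4]
width: 21.5
t 18.47 pos [560.4 193.9  78.7] yaw -5.5 w 21.5 F [-0.   0.9 -2.4] q7 -1.93
now [-0.043 -1.707 -0.033] target-frame [-0.043 -1.707 -0.026] turn [ 0.04  -0.001 -0.001]
```

View pics/s5.png

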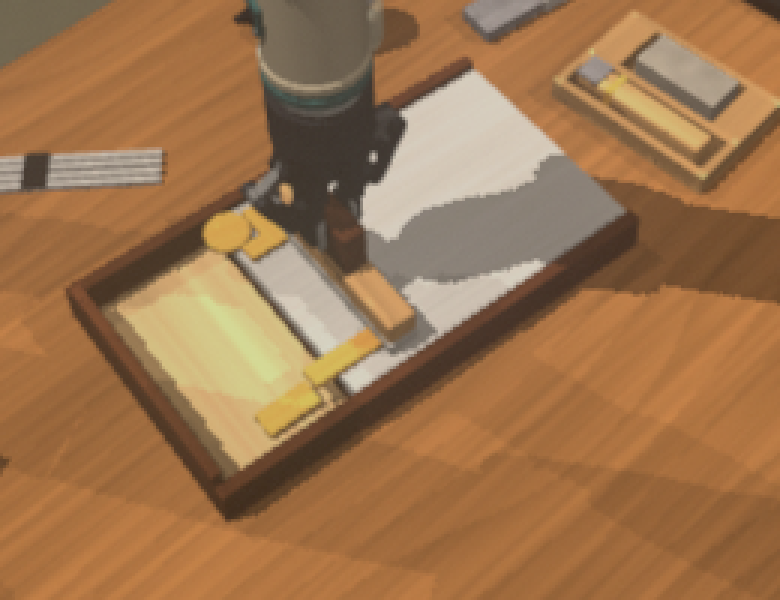

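```bash
python3 -m crank '[[[0,-0.3,-0.02,0,0,0],[0,-0.3,0,0,0,0],[0,-0.3,0,0,0,0],[0,-0.3,0,0,0,0],[0,-0.3,0,0,0,0],[0,-0.2,0,0,0,0],[0,0,0,0,0,0],[0,0,0,0,0,0]]]' 1
python3 go.py 564 252 79.5 -5.5
python3 - <<'E'
from h import *
from cell import ctrl
s=ctrl.get_image("side")
cv2.imwrite("pics/s6.png",s["color"][180:380,180:440,::-1].repeat(3,0).repeat(3,1))
E
```

```text
clock: 19.18
eef_pos: [565.4, 251.7, 78.6]
tool_rot: [3.14, 0.0, -0.095]
force: [0.4, -0.1, -2.0]
width: 21.0
t 19.18 pos [565.4 251.7  78.6] yaw -5.45 w 21.0 F [ 0.4 -0.1 -2. ] q7 -2.01
now [-0.048 -0.004 -0.031] target-frame [-0.048 -0.004 -0.031] turn [0.019 0.002 0.008]
```

View pics/s6.png

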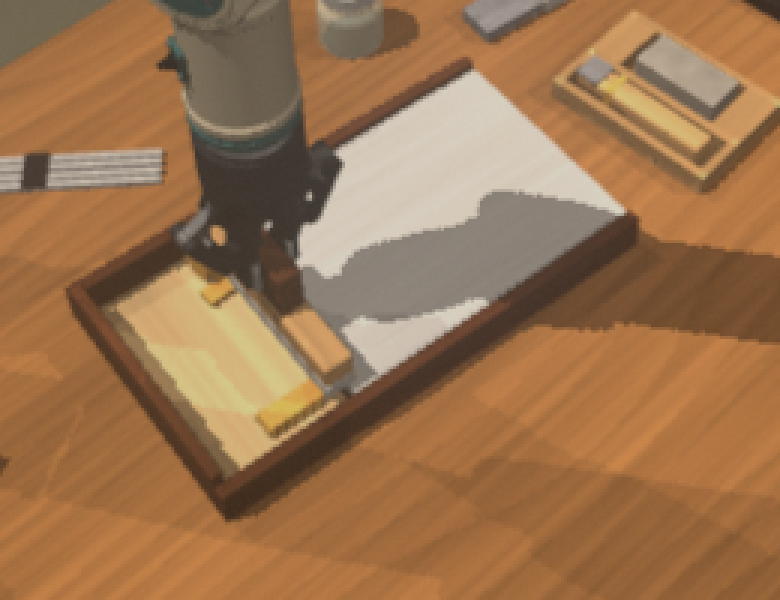

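```bash
python3 -m crank '[[[0,0,-0.5,0,0,0],[0,0.3,-0.9,0,0,0],[0,0.9,-0.9,0,0,0],[0,0.9,0,0,0,0],[0,0.9,0,0,0,0],[0,0.9,0,0,0,0],[0,0.9,0,0,0,-0.5],[0,0.9,0,0,0,-0.5],[0,0.9,0,0,0,-0.5],[0,0.9,0,0,0,-0.4],[0,0.9,0,0,0,0],[0,0.9,0,0,0,0]]]' 1
python3 go.py 487 -327 130 5.8
python3 - <<'E'
from h import *
from cell import ctrl
from scipy.spatial.transform import Rotation as Ro
p=ctrl.get_image("top");P=cloud(p);c,s=np.cos(-.0952),np.sin(-.0952)
hsv=cv2.cvtColor(p["color"],cv2.COLOR_RGB2HSV)
d=P-[550.8,111,0]; X=d[...,0]*c+d[...,1]*s; Y=-d[...,0]*s+d[...,1]*c
m=((abs(X)<98)&(Y>137)&(Y<249)&(P[...,2]>8.5)&(P[...,2]<36)).astype(np.uint8)
n,l,st,_=cv2.connectedComponentsWithStats(m)
for k in range(1,n):
    if st[k,4]>15: print(st[k,4],"X",X[l==k].min().round(),X[l==k].max().round(),"Y",Y[l==k].min().round(),Y[l==k].max().round(),"z",np.percentile(P[l==k][:,2],[5,50,95]).round(1))
im=ortho(p,15,440,680,-60,380,1.7); cv2.imwrite("pics/o7.png",im[:,:,::-1])
E
```

```text
clock: 20.23
eef_pos: [555.9, -34.3, 151.3]
tool_rot: [-3.141, 0.001, 0.12]
force: [0.6, 0.6, -1.7]
width: 21.1
t 20.23 pos [555.9 -34.3 151.3] yaw 6.9 w 21.1 F [ 0.6  0.6 -1.7] q7 -1.41
now [-3.454  9.411  0.71 ] target-frame [-3.272  9.475  0.71 ] turn [-0.002  0.008  0.184]
224 X 46.0 97.0 Y 140.0 171.0 z [ 8.9 11.2 33. ]
252 X -79.0 -57.0 Y 140.0 198.0 z [ 9.7 15.8 18.1]
```

View pics/o7.png

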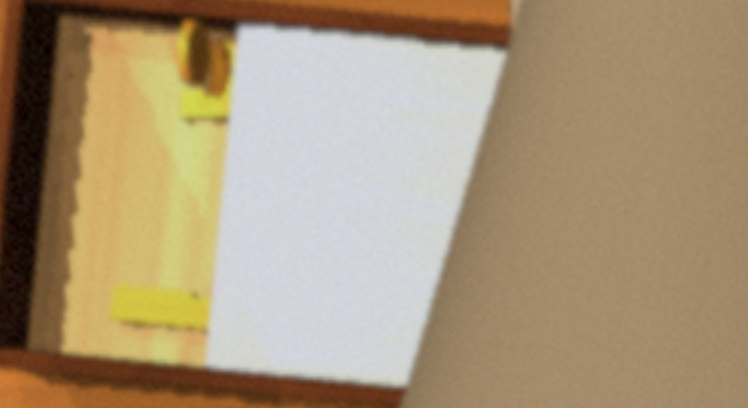

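Run:
```python
from h import *
from cell import ctrl
for cam in("top","side"):
    p=ctrl.get_image(cam);P=cloud(p);c,s=np.cos(-.0952),np.sin(-.0952)
    d=P-[550.8,111,0]; X=d[...,0]*c+d[...,1]*s; Y=-d[...,0]*s+d[...,1]*c
    m=(X>35)&(X<98)&(Y>128)&(Y<180)
    v,u=np.where(m&(P[...,2]>13)&(P[...,2]<45))
    print(cam,v.min(),v.max(),u.min(),u.max())
    for lo,hi in[(13,17),(17,21),(21,25),(25,28),(32,36),(36,45)]:
        k=m&(P[...,2]>lo)&(P[...,2]<=hi)&(Y>136.5)
        if k.any(): print(lo,k.sum(),"X",np.percentile(X[k],[5,50,95]).round(),"Y",np.percentile(Y[k],[5,50,95]).round())
    if cam=="side":
        a=p["color"][max(v.min()-15,0):v.max()+25,max(u.min()-20,0):u.max()+25,::-1]; cv2.imwrite("pics/d.png",cv2.resize(a,None,fx=8,fy=8,interpolation=cv2.INTER_CUBIC)); print(a.shape)
```

```text
top 176 204 192 210
13 13 X [48. 77. 91.] Y [142. 158. 162.]
17 8 X [66. 85. 96.] Y [157. 158. 158.]
21 12 X [64. 78. 91.] Y [157. 157. 158.]
25 10 X [62. 79. 94.] Y [157. 158. 162.]
32 15 X [65. 82. 95.] Y [157. 158. 163.]
36 39 X [69. 78. 92.] Y [157. 160. 163.]
side 254 280 236 267
13 22 X [48. 71. 96.] Y [143. 162. 168.]
17 9 X [64. 82. 95.] Y [150. 164. 164.]
21 8 X [61. 85. 97.] Y [160. 163. 169.]
25 7 X [64. 71. 94.] Y [158. 164. 172.]
32 16 X [64. 73. 96.] Y [158. 163. 167.]
36 26 X [67. 77. 91.] Y [158. 162. 164.]
(66, 76, 3)
```

View pics/d.png

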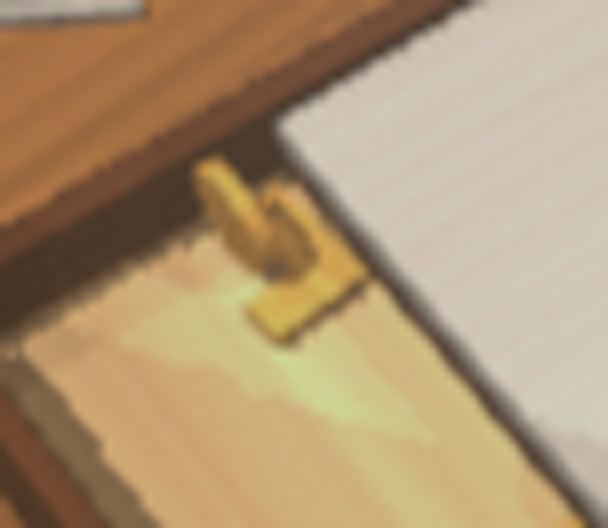

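```bash
python3 -m crank '[[[-0.3,0.9,0,0,0,0],[-0.3,0.9,0,0,0,0],[-0.3,0.9,0,0,0,0.1],[-0.3,0.9,0,0,0,0],[-0.3,0.9,0,0,0,0],[-0.3,0.9,0,0,0,0],[-0.3,0.9,0,0,0,0],[-0.3,0.9,0,0,0,0],[-0.3,0.9,0.2,0,0,0],[-0.2,0.9,0.3,0,0,0],[0,0,0.2,0,0,0],[0,0,0,0,0,0]]]' 1
python3 go.py 488 -327 90 4.8
```

```text
clock: 21.38
eef_pos: [499.5, -314.5, 128.5]
tool_rot: [-3.136, -0.002, 0.117]
force: [-0.3, 1.0, -2.1]
width: 21.2
t 21.38 pos [ 499.5 -314.5  128.5] yaw 6.73 w 21.2 F [-0.3  1.  -2.1] q7 -0.93
now [-0.434  0.376  1.279] target-frame [-0.418  0.383  1.282] turn [-0.053 -0.022  0.321]
```

```bash
python3 -m crank '[[[-0.42,0.38,0.3,-0.05,0,0.3],[0,0,0.5,0,0,0],[0,0,0.3,0,0,0],[0,0,0,0,0,0]]]' 1
python3 go.py 488 -327 56 4.8
python3 - <<'E'
from h import *
from cell import ctrl
z=ctrl.read_state()["eef_pos"][2]-48.6
for c in("top","side"):
    P=cloud(ctrl.get_image(c)); print(c,"bar",rect(P,(380,600),(-390,-260),(z+29,z+41)),"rest",rect(P,(375,600),(-370,-275),(10,22)))
E
```

```text
clock: 21.72
eef_pos: [489.9, -324.5, 95.1]
tool_rot: [-3.141, -0.004, 0.088]
force: [0.4, -0.4, -3.1]
width: 21.4
t 21.72 pos [ 489.9 -324.5   95.1] yaw 5.03 w 21.4 F [ 0.4 -0.4 -3.1] q7 -0.93
now [-0.078  0.08   1.305] target-frame [-0.072  0.079  1.305] turn [-0.009 -0.039  0.038]
top bar (array([ 438., -328.]), array([75.3, 26.9]), 'long axis deg', 5.6, 'z', np.float64(82.2), 436) rest (array([ 486.2, -325.5]), array([209.9,  59.2]), 'long axis deg', 4.7, 'z', np.float64(15.2), 524)
side bar (array([ 487.4, -322.8]), array([176.2,  32.3]), 'long axis deg', 5.2, 'z', np.float64(82.4), 432) rest (array([ 485.6, -322.9]), array([211.5,  66.1]), 'long axis deg', 6.0, 'z', np.float64(14.5), 331)
```

Nearly centred (1–2 mm in x); lower to just above the floor.

```bash
python3 -m crank '[[[-0.06,0.03,0.3,0,0,0],[0,0,0.4,0,0,0],[0,0,0.3,0,0,0],[0,0,0.2,0,0,0],[0,0,0,0,0,0]]]' 1
python3 go.py 488 -325.5 55.2 4.9
```

```text
clock: 22.23
eef_pos: [492.9, -324.0, 59.3]
tool_rot: [3.14, -0.011, 0.093]
force: [0.3, -0.4, -2.7]
width: 21.0
t 22.23 pos [ 492.9 -324.    59.3] yaw 5.3 w 21.0 F [ 0.3 -0.4 -2.7] q7 -0.93
now [-0.169  0.035  0.136] target-frame [-0.167  0.036  0.137] turn [ 0.014 -0.104  0.067]
```

```bash
python3 -m crank '[[[-0.17,0.04,0,0,-0.1,0.05],[0,0,0.08,0,0,0],[0,0,0.03,0,0,0],[0,0,0,0,0,0]]]' 1
python3 go.py 488 -325.5 55.2 4.9
```

```text
clock: 22.57
eef_pos: [487.1, -325.9, 55.0]
tool_rot: [3.141, 0.002, 0.086]
force: [0.0, -1.0, -2.0]
width: 21.5
t 22.57 pos [ 487.1 -325.9   55. ] yaw 4.96 w 21.5 F [ 0. -1. -2.] q7 -0.94
now [ 0.029 -0.009 -0.007] target-frame [ 0.029 -0.009 -0.006] turn [0.009 0.016 0.009]
```

```bash
python3 -m crank '[[[0,0,0,0,0,0],[0,0,0,0,0,0],[0,0,0,0,0,0],[0,0,-0.2,0,0,0],[0,0,-0.6,0,0,0],[0,0,-0.9,0,0,0],[0,0,-1,0,0,0],[-0.3,0.5,-1,0,0,0],[-0.7,0.8,-0.5,0,0,0],[-0.8,0.9,0,0,0,0],[0,0,0,0,0,0],[0,0,0,0,0,0]]]' -0.1
python3 - <<'E'
from h import *
from cell import ctrl
for c in("top","side"):
    p=ctrl.get_image(c);P=cloud(p)
    print(c,"clamp",rect(P,(420,610),(-135,-90),(27,36)),"\n stone",rect(P,(440,620),(-195,-138),(26,36)),"\n bar",rect(P,(380,600),(-390,-260),(36,46)),"\n rest",rect(P,(375,600),(-370,-275),(10,22)))
    for q in("loupe","brush","jar"): print(q,[([round(float(x)) for x in d["extent"]],round(d["conf"],2)) for d in ctrl.search_frame(q,p)][:1])
    cv2.imwrite(f"pics/{c}9.png",p["color"][:,:,::-1])
a=cv2.imread("pics/top9.png")[100:340,100:520]; cv2.imwrite("pics/f9.png",cv2.resize(a,None,fx=1.9,fy=1.9,interpolation=cv2.INTER_CUBIC))
E
```

```text
clock: 23.57
eef_pos: [441.8, -399.2, 195.3]
tool_rot: [3.133, -0.008, 0.092]
force: [0.9, 0.6, -0.9]
width: 47.1
top clamp (array([ 506.7, -109.2]), array([128.5,  25. ]), 'long axis deg', 3.0, 'z', np.float64(31.6), 673) 
 stone (array([ 506.9, -167.2]), array([84. , 40.2]), 'long axis deg', 3.5, 'z', np.float64(29.4), 729) 
 bar (array([ 484.8, -325.6]), array([175.4,  26.9]), 'long axis deg', 4.8, 'z', np.float64(41.3), 760) 
 rest (array([ 486.4, -326.6]), array([210.4,  60.4]), 'long axis deg', 4.5, 'z', np.float64(15.5), 706)
loupe [([468, 176, 22, 36], 0.9)]
brush [([394, 178, 90, 23], 0.87)]
jar [([312, 138, 25, 36], 0.91)]
side clamp (array([ 505.2, -107.6]), array([129.5,  28.5]), 'long axis deg', 2.3, 'z', np.float64(31.2), 373) 
 stone (array([ 506.5, -168. ]), array([84.6, 46.4]), 'long axis deg', 3.3, 'z', np.float64(29.6), 363) 
 bar (array([ 483.8, -323.8]), array([177. ,  31.4]), 'long axis deg', 5.1, 'z', np.float64(40.9), 386) 
 rest (array([ 485.5, -325.5]), array([210.2,  65.6]), 'long axis deg', 4.3, 'z', np.float64(15.1), 529)
loupe [([403, 143, 20, 16], 0.54)]
brush [([366, 174, 62, 34], 0.6)]
jar [([298, 184, 23, 32], 0.75)]
```

View pics/f9.png

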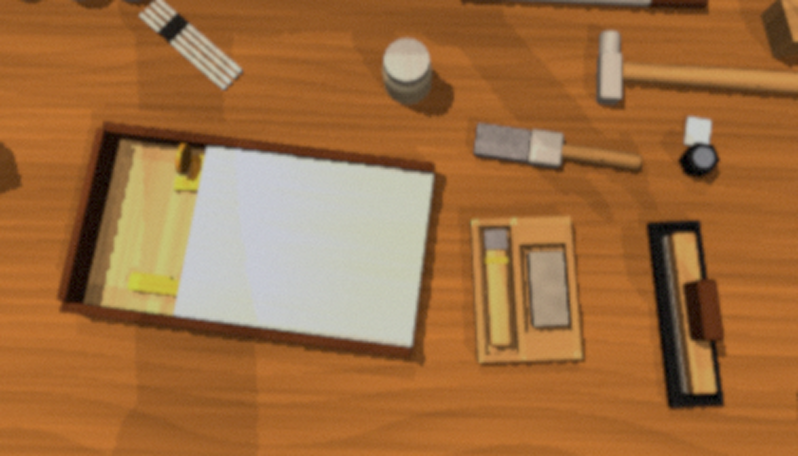

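```bash
python3 -c "
from cell import ctrl
print(ctrl.finish_job(), ctrl.read_state()['clock'])"
```

```text
the job is handed in; nothing more can be done
the job is handed in; nothing more can be done
```

The job is done and handed in, at about 24 s on the robot's clock. `finish_job` gives no verdict, so the results below are from my last camera checks.

- **Ring clamp and oilstone:** both lie flat in their pockets, about 2–4 mm from the centres by both cameras. Their top heights match seating on the floor.
- **Scraper:** it stands upright in its rest, about 2 mm off centre, and the robot has backed clear.
- **Offcuts:** the plate is bare, and the strips, disc and angle were wiped into the catch tray. I only pushed them with the scraper.
    - **Disc:** it did not land flat. It stands on edge beside the angle, 20 mm or more past the plate edge, with its centre no higher than about 30 mm (the limit is 36 mm).
    - **Second strip:** one strip rests on the other. I did not see the lower one directly; I inferred it from the height of the stack.
- **Bystanders:** in the last top picture the loupe, brush and jar are within 2 pixels (about 5 mm) of where they started. The side camera's first jar detection was a wrong match, so I relied on the top view.

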